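# Empty the offcut tray through the spring-shuttered scrap bin

## Task

With the bin's shutter still shut, pick up the white tray by its handle, tip all five wooden offcuts into the hopper on top of the blue scrap bin, and set the empty tray upright on the bench again. Then pull the spring shutter out by its red handle until its pointer is level with the yellow marks, so that all the offcuts drop into the bin, and finish while still holding it there. Leave the bottle, the jar and the bowl where they are.

Things in the scene. Friction and masses are not known exactly. Their poses are not given: they have to be found in the camera images.
- bin: Blue sheet-metal scrap bin fixed to the bench, 180 x 180 mm, 188 mm high; origin at the centre of its underside, z up. Its top is a funnel hopper, its throat shut by the shutter plate (100 to 106 mm high); below is the collecting space (floor 5 mm, window in its -y side). The shutter pulls out of its local -x side, which looks roughly to world -y, between two guide rails.
- hopper_mouth (a point): Centre of the hopper's open top, level with its rim (188 mm above the bench); axes as the bin's. The aluminium funnel is 172 x 172 mm inside at the rim and narrows to a throat 94 mm (x) by 116 mm (y) at 108 mm above the bench.
- shutter (a joint): How far the spring shutter is pulled out along the bin's local -x, in m: 0 shut, 0.095 with its pointer at the yellow marks, stop at 0.115. A spring pulls it shut: 3 N when shut, about 8 N at the mark (50 N/m), so it closes if let go. Offcuts lying on it fall into the bin as it opens.
- shutter_grip (a point): The shutter's red upright handle tab, at the height to grip it (145 mm above the bench; moves with the shutter). The tab is 14 mm thick along the bin's x, 40 mm wide along its y, and reaches from 106 to 164 mm above the bench; when shut its middle is 65 mm out from the bin's side. Axes as the bin's: pull along -x.
- pointer (a point): Middle of the pointer: a black cross-bar (8 mm wide, 124 mm long) on the shutter plate at the foot of the red tab, 111 mm above the bench; moves with the shutter.
- mark (a point): Where the pointer's middle must be: midpoint between the two yellow marks (8 mm wide) on the steel guide rails, 250 mm out from the bin's centre along its local -x. Fixed to the bin. The rails lie at the bin's y = +-70 mm, tops 108 mm above the bench, and stick out 195 mm.
- tray: White metal carrying tray, loose, about 0.3 kg, 130 mm (x) by 110 mm (y), floor 4 mm thick, walls 4 mm thick and 34 mm high at the back (+x) and sides. The front (-x) is open, without a lip: things slide out when it is tipped down steeply (45 degrees or more). Origin at the centre of its underside, z up. The front points roughly to the robot at the start.
- tray_handle (a point): Middle of the tray's rigid wooden bridge handle, a bar spanning the tray's full width (along the tray's y) over its middle, 12 mm thick in x and 22 mm tall, from 74 to 96 mm above the tray's underside. This point is 85 mm above the underside. Axes as the tray's.
- tray_lip (a point): Middle of the tray's open front edge, 65 mm ahead (-x) of its origin and 4 mm up, on the floor's top face. Axes as the tray's.
- offcut0: Loose wooden offcut lying in the tray at the start, about 20 g; origin at the centre of its underside as it first lies, x along its length. A dark brown block 28 long x 24 x 24 mm.
- offcut1: Loose wooden offcut lying in the tray at the start, about 20 g; origin at the centre of its underside as it first lies, x along its length. A pale piece of rebated frame moulding, L-shaped in section, 32 long x 24 wide x 26 mm high (the step is 12 mm high).
- offcut2: Loose wooden offcut lying in the tray at the start, about 20 g; origin at the centre of its underside as it first lies, x along its length. A mid-brown block 34 long x 24 x 24 mm.
- offcut3: Loose wooden offcut lying in the tray at the start, about 20 g; origin at the centre of its underside as it first lies, x along its length. A mid-brown piece of rebated frame moulding, L-shaped in section, 32 long x 24 wide x 26 mm high (the step is 12 mm high).
- offcut4: Loose wooden offcut lying in the tray at the start, about 20 g; origin at the centre of its underside as it first lies, x along its length. A dark brown block 34 long x 24 x 24 mm.
- bottle: Bystander: amber bottle with a black cap, 60 mm across, 140 mm high, standing. Origin at the centre of its underside.
- jar: Bystander: glass jar with a red lid, 56 mm across, 80 mm high, standing. Origin at the centre of its underside.
- bowl: Bystander: blue ceramic bowl, 90 mm across the rim, 40 mm high. Origin at the centre of its underside.

How it is judged:
By the outcome, as a careful person would: the job done as asked, in the order asked, and still so for the second after the job is handed in, while the arm keeps its last pose, push and grip.
It also fails if it takes over 72 s, if anything falls off the work surface, if the arm or the gripper's body presses on something with over 40 N, if the wrist force passes 120 N, or if a joint passes its speed limit or range.

## Robot

A 7-joint arm with a two-finger parallel gripper is mounted at the origin on the work surface. World frame = base frame: x ahead of the robot, y to its left, z up, the work surface at z = 0. Lengths are in m, angles in rad, forces in N, time in s.
With the tool pointing down it reaches from about 0.425 to 0.95 m from the base axis. Payload 16.7 kg.
Tool frame: the origin (TCP) lies at the very end of the fingers, on their centre line; the grasp point (between the pads) lies 19 mm behind it; z points along the fingers, y is the line along which they close (so a half turn about z gives the same grasp; the last joint's range is limited). The gripper opens to 94 mm and grips with 3 to 60 N. Pads are 16 mm wide; open, the fingers measure 119 mm over their backs; the gripper's body (75 mm by 177 mm) begins 78 mm behind the grasp point.
Start: joints at [1.093, 0.426, 0.074, 1.606, -0.034, 1.111, -0.067], TCP at [0.218, -0.639, 0.205] pointing down, gripper open.
Joint ranges: [-2.85, 2.85], [-0.5, 2.14], [-1.23, 1.37], [0.21, 2.46], [-1.02, 4.16], [0.16, 2.05], [-2.73, 2.73]. Speed limits (rad/s): [1.89, 1.89, 2.39, 2.39, 3.01, 3.01, 3.01].

## Interface

Orientations are given as a unit quaternion [x, y, z, w].
In Python, from rig import arm gives the robot as it stands.
- The arm moves only by the tool step_arm, never from a script. Its argument "deltas" is a list of rows, each a list of 7 numbers: the shift along the world's x, y, z as a fraction of full scale, then the turn, a rotation vector about the world's x, y, z as a fraction of full scale, then the closure, from 0 (fully open) to 1 (shut). In form: [[dx, dy, dz, wx, wy, wz, claw], ...]. A call has 1 to 5 rows; each row is the pose to reach, as a shift and turn from the pose commanded when the call began; what a row does not reach only later rows make up. Full scale, the value 1, is 200 mm for a shift and 90 degrees for a turn. A row lasts 1/12 s, in which the tool goes at most 41.7 mm and 7.16 degrees, less where a joint would pass 70% of its speed; a pose out of reach is approached as far as the arm can. A call with a number of a shift or a turn outside -1 to 1 is refused whole. A call with a gripper value outside its range is refused whole. The fingers move at their own pace and stop on an object; "force" is the grip in N (left out, the last holds). Time passes only in rows, so rows that repeat a pose let the fingers close. It gives the time, the measured TCP pose, the force, the opening and the grip force at its end, in the units of the state.
- arm.get_state(): the state, without advancing time (a new reading comes with each control period).
- arm.camera(name): name is "scene" or "top"; returns a dict with "img" (420x560x3 uint8, red, green, blue), "fovy" (degrees; the focal length in pixels is half the picture's height over the tangent of half this angle, whatever the lens; pixels are square), "cx", "cy" (the principal point, pixels), "D" ([k1, k2, p1, p2, k3] as OpenCV has them; the pictures are not rectified), "T" (4x4, takes a point from camera to world coordinates). Camera axes: x right, y down, z forward; pixel columns grow to the right and rows downward; lengths in m; the calibration is good to about 2 mm. A picture is of the moment at which its call begins. There is no depth.
- arm.finish_job(): hands the job in; it is judged then, once.
The state is a dict: "time": time; "qpos": joint angles; "qvel": joint speeds; "joint_efforts": joint torques, N m; "eef_pos": TCP position; "orientation": TCP orientation; "ft_force": force on the tool from outside, world axes, zero at the start; "torque": the same for the moment, N m; "finger_gap": finger opening in m; "finger_force": force on a finger pad.
Only numpy, scipy, OpenCV 4.12 (cv2) and the standard library are available. Lean on these libraries where they do the work, as an engineer would, in place of code of your own. Each camera call takes 0.05 s, during which the arm holds its last target. There are 200 camera calls.

## Working session

There is one attempt and no reset: what is moved stays moved. The work goes in short steps, Python scripts to look and compute and a tool call to move; the robot and the scene stay as the last step left them, time stands still between calls to the robot, and variables do not carry over. Pictures are saved under pics/ and viewed, at most 10 in all, crops included, and the job is handed in when it is done.

Besides the shell and the picture viewer there is one more tool, called after ">>>" by a JSON object that holds its "method" and its "body". step_arm: Moves the arm, as the interface text tells. Shift numbers are shares of 200 mm and turn numbers shares of 90 degrees, none past 1 either way. Its arguments: {"type":"object","properties":{"deltas":{"type":"array"},"force":{"type":"number"}},"required":["deltas"]}

```bash
mkdir -p pics; ls
python3 - <<'E'
from rig import arm
import cv2
for n in("scene","top"):
    c=arm.camera(n); cv2.imwrite(f"pics/{n}0.png",c["img"][:,:,::-1]); print(n,c["fovy"],c["cx"],c["cy"],c["D"],c["T"])
s=arm.get_state(); print(s)
E
```

```text
pics
scene 56.08375744702364 281.51659782193934 201.64002340153075 [0.03615848 0.         0.         0.         0.        ] [[-0.39712013  0.74616372 -0.53435503  1.121907  ]
 [ 0.9177516   0.32619486 -0.22655886  0.19630799]
 [ 0.00525386 -0.58037627 -0.81433149  1.02958281]
 [ 0.          0.          0.          1.        ]]
top 43.33477629210394 279.9758002061714 212.25253270151882 [-0.03670118  0.          0.          0.          0.        ] [[-0.00741091 -0.98245145  0.18637119  0.34135513]
 [-0.99985484  0.00442072 -0.01645476 -0.03225174]
 [ 0.01534211 -0.18646608 -0.9823416   1.36065209]
 [ 0.          0.          0.          1.        ]]
{'time': 0.1, 'qpos': array([ 1.09246239,  0.42668853,  0.07387085,  1.60652532, -0.0340855 ,
        1.11082303, -0.06710139]), 'qvel': array([-0.00093331, -0.00170179, -0.00238532, -0.00317368, -0.00330229,
        0.00042066, -0.0008299 ]), 'joint_efforts': array([ 9.64093313e-03, -9.37450218e+01,  3.67821738e+00, -4.55036080e+01,
       -4.83420049e-02,  1.67572388e-02,  2.89582476e-05]), 'eef_pos': array([ 0.2178141 , -0.63847114,  0.20484127]), 'orientation': array([ 9.86517240e-01,  1.63656301e-01, -1.48192113e-04, -5.73441824e-04]), 'ft_force': array([ 0.4907543 , -0.30030995,  0.25879244]), 'torque': array([-0.00559722, -0.0315584 , -0.03622884]), 'finger_force': 0.0, 'finger_gap': 0.09423286804838629}
```

View pics/scene0.png

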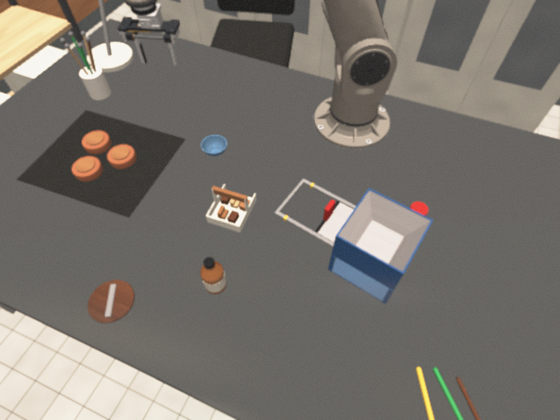

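View pics/top0.png

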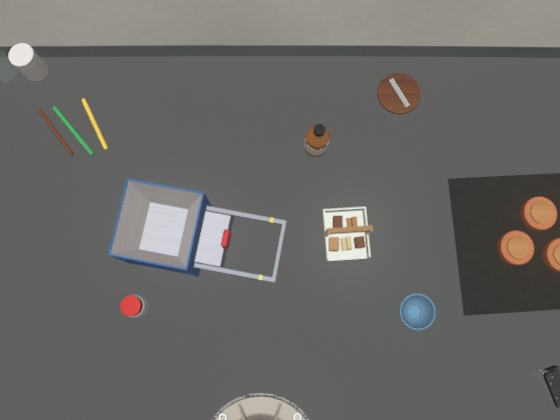

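The scene view shows the tray at about (231,208), the bin at (380,245), the bottle at (213,275), the bowl at (214,145) and the jar's lid at (419,208). In the top view the tray is at (347,234) with its handle bar from (327,231) to (372,229). The bin rim is around (160,225), the tab at (226,239), the yellow marks at (272,219) and (261,277), the bottle at (317,140), the bowl at (418,312) and the jar at (132,306).

```bash
cat > h.py <<'E'
import numpy as np, cv2
from rig import arm
def px2w(c,uv,z):
    f=210/np.tan(np.radians(c["fovy"]/2)); K=np.array([[f,0,c["cx"]],[0,f,c["cy"]],[0,0,1]])
    n=cv2.undistortPoints(np.array(uv,float).reshape(-1,1,2),K,np.array(c["D"]))[:,0]
    d=np.c_[n,np.ones(len(n))]@c["T"][:3,:3].T; o=c["T"][:3,3]
    return o+d*((np.array(z)-o[2])/d[:,2])[:,None]
def w2px(c,P):
    f=210/np.tan(np.radians(c["fovy"]/2)); K=np.array([[f,0,c["cx"]],[0,f,c["cy"]],[0,0,1]])
    Ti=np.linalg.inv(c["T"]); return cv2.projectPoints(np.array(P,float).reshape(-1,1,3),cv2.Rodrigues(Ti[:3,:3])[0],Ti[:3,3],K,np.array(c["D"]))[0][:,0]
def crop(c,x0,y0,x1,y1,s,name):
    im=cv2.resize(c["img"][y0:y1,x0:x1,::-1],None,fx=s,fy=s,interpolation=cv2.INTER_CUBIC); cv2.imwrite(f"pics/{name}.png",im)
E
python3 - <<'E'
from h import *
c=arm.camera("top")
a=c["img"][170:290,100:300,::-1]; b=c["img"][170:290,310:440,::-1]
r=lambda i,s:cv2.resize(i,None,fx=s,fy=s,interpolation=cv2.INTER_CUBIC)
cv2.imwrite("pics/bin.png",r(a,4)); 
crop(c,315,195,385,270,8,"tray")
E
```

```text
(no output)
```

View pics/bin.png

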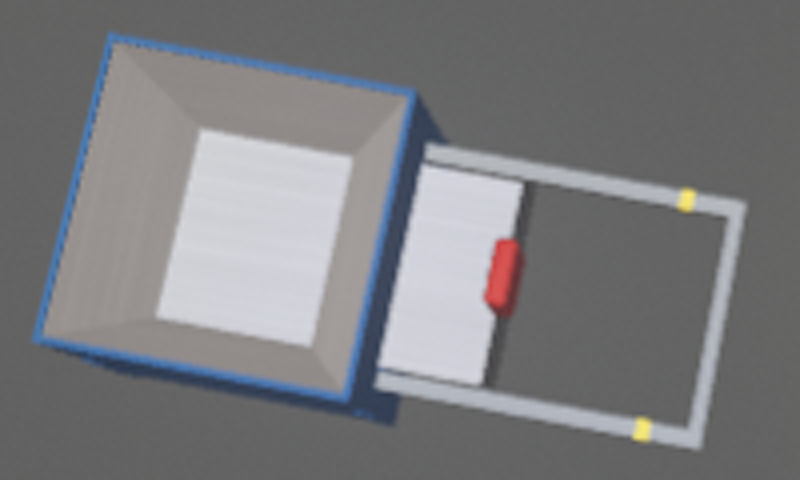

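View pics/tray.png

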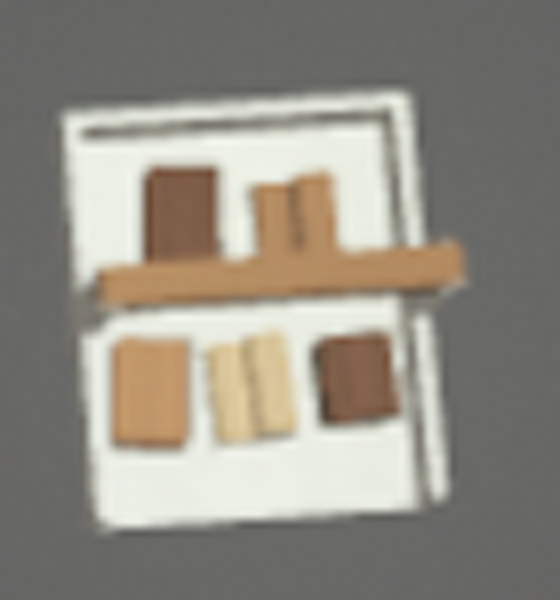

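The bin crop shows the rim corners at (111,37), (412,92), (350,398) and (38,341), the marks at (687,200) and (643,430), and the tab top around (507,272). The tray crop shows its back wall at the top, from (63,115) to (410,92). Its open front edge runs from (102,530) to (420,510), and the bar from (98,285) to (465,258). All five offcuts are inside.

Run:
```python
from h import *
np.set_printoptions(precision=4,suppress=True)
c=arm.camera("top")
B=lambda l:np.array(l)/4+[100-.375,170-.375]
R=px2w(c,B([(111,37),(412,92),(350,398),(38,341)]),.188); print(R,R.mean(0)); print([np.linalg.norm(R[i]-R[i-1]) for i in range(4)])
M=px2w(c,B([(687,200),(643,430)]),.108);print("marks",M,M.mean(0),np.linalg.norm(M[0]-M[1]))
ux=R.mean(0)-M.mean(0);print("dist",np.linalg.norm(ux[:2]),"yaw",np.degrees(np.arctan2(ux[1],ux[0])))
d=M[0]-M[1];print("yaw marks perp",np.degrees(np.arctan2(d[1],d[0])))
e=(R[0]+R[3]-R[1]-R[2]);print("yaw rim",np.degrees(np.arctan2(e[1],e[0])))
print("tab",px2w(c,B([(507,272)]),.164))
T=lambda l:np.array(l)/8+[315-.44,195-.44]
t=px2w(c,T([(63,115),(410,92),(102,530),(420,510)]),[.034,.034,.004,.004]);print("tray",t,t.mean(0))
hb=px2w(c,T([(98,282),(465,255)]),.096);print("bar",hb,hb.mean(0),np.linalg.norm(hb[0]-hb[1]))
s=px2w(arm.camera("scene"),[(214,145)],.03);print("bowl",s)
print(px2w(c,[(418,312),(319,130),(132,306)],[.04,.14,.08]))
```

```text
[[0.643  0.2959 0.188 ]
 [0.61   0.1235 0.188 ]
 [0.4368 0.1543 0.188 ]
 [0.4691 0.3285 0.188 ]] [0.5397 0.2256 0.188 ]
[np.float64(0.17685105513951202), np.float64(0.17558845985359733), np.float64(0.1759315842146247), np.float64(0.17718058166785414)]
marks [[ 0.5611 -0.0324  0.108 ]
 [ 0.4235 -0.0059  0.108 ]] [ 0.4923 -0.0191  0.108 ] 0.14004119493229183
dist 0.2492530522704083 yaw 79.0334742518572
yaw marks perp -10.926166437619065
yaw rim 79.33237837201183
tab [[0.51   0.0704 0.164 ]]
tray [[ 0.6012 -0.1633  0.034 ]
 [ 0.6083 -0.2752  0.034 ]
 [ 0.471  -0.1758  0.004 ]
 [ 0.4768 -0.2788  0.004 ]] [ 0.5393 -0.2233  0.019 ]
bar [[ 0.5375 -0.1667  0.096 ]
 [ 0.5452 -0.2787  0.096 ]] [ 0.5413 -0.2227  0.096 ] 0.1123203629135204
bowl [[ 0.3388 -0.3912  0.03  ]]
[[ 0.3392 -0.3941  0.04  ]
 [ 0.7758 -0.149   0.14  ]
 [ 0.3583  0.301   0.08  ]]
```

>>> {"method": "step_arm", "body": {"deltas": [[0.11,0.14,0,0,0,0.055,0.3],[0.22,0.28,0,0,0,0.11,0.3],[0.33,0.42,0,0,0,0.165,0.3],[0.44,0.56,0,0,0,0.22,0.3],[0.55,0.7,0,0,0,0.28,0.3]]}}

```text
time: 0.67
eef_pos: [0.3286, -0.4973, 0.2055]
orientation: [0.926, 0.377, -0.0, 0.0]
ft_force: [0.5, -0.4, -0.0]
finger_gap: 0.0668
finger_force: 0.0
```

>>> {"method": "step_arm", "body": {"deltas": [[0.11,0.14,0,0,0,0.055,0.3],[0.22,0.28,0,0,0,0.11,0.3],[0.33,0.42,0,0,0,0.165,0.3],[0.44,0.56,0,0,0,0.22,0.3],[0.55,0.7,0,0,0,0.28,0.3]]}}

```text
time: 1.08
eef_pos: [0.4387, -0.3573, 0.2056]
orientation: [0.822, 0.57, -0.0, 0.0]
ft_force: [1.1, -1.0, 0.1]
finger_gap: 0.066
finger_force: 0.0
```

>>> {"method": "step_arm", "body": {"deltas": [[0.11,0.14,0,0,0,0.055,0.3],[0.22,0.28,0,0,0,0.11,0.3],[0.33,0.42,0,0,0,0.165,0.3],[0.44,0.56,0,0,0,0.22,0.3],[0.51,0.67,0,0,0,0.269,0.3]]}}

```text
time: 1.5
eef_pos: [0.5417, -0.222, 0.2056]
orientation: [0.683, 0.73, 0.0, 0.0]
ft_force: [-0.7, -0.4, -0.7]
finger_gap: 0.0658
finger_force: 0.0
```

>>> {"method": "step_arm", "body": {"deltas": [[0,0,0,0,0,0,0.3],[0,0,0,0,0,0,0.3],[0,0,0,0,0,0,0.3]]}}

```text
time: 1.75
eef_pos: [0.5394, -0.2256, 0.2053]
orientation: [0.686, 0.727, -0.0, -0.0]
ft_force: [-0.7, -0.0, 0.1]
finger_gap: 0.0655
finger_force: 0.0
```

Run:
```python
from h import *
c=arm.camera("top"); s=arm.get_state(); print(s["eef_pos"],s["orientation"],s["qpos"])
crop(c,290,180,410,270,6,"pre")
```

```text
[ 0.53921942 -0.22602801  0.20533475] [ 6.86429024e-01  7.27196727e-01 -3.30695154e-04 -7.10481623e-05] [ 0.59412412  0.3045857  -0.37550377  1.7935122   0.12646754  1.06740328
  0.23077468]
```

View pics/pre.png

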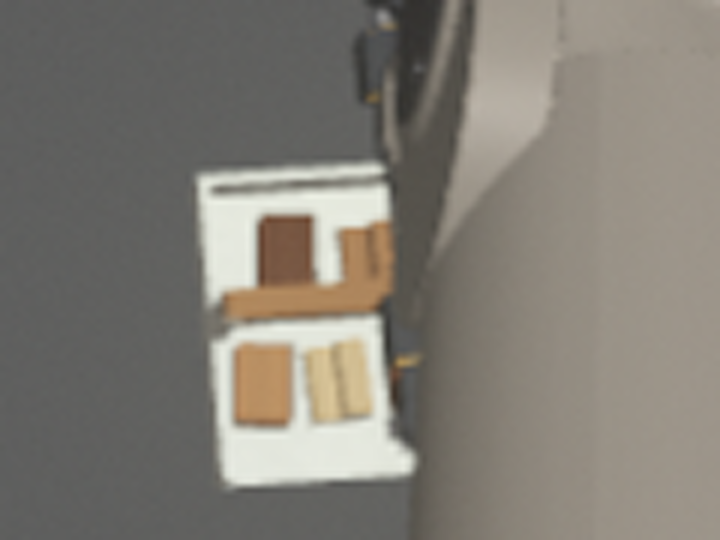

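The fingers straddle the bar, closing across it, with the bar at about (305,300) in the crop and the fingers at (375,60) and (405,380). The pose is aligned, so I descend and grip.

>>> {"method": "step_arm", "body": {"deltas": [[0.01,0.015,-0.16,0,0,0,0.3],[0.01,0.015,-0.32,0,0,0,0.3],[0.01,0.015,-0.48,0,0,0,0.3],[0.01,0.015,-0.62,0,0,0,0.3],[0.01,0.015,-0.69,0,0,0,0.3]], "force": 50}}

```text
time: 2.22
eef_pos: [0.5395, -0.2229, 0.0642]
orientation: [0.687, 0.727, -0.001, -0.002]
ft_force: [0.3, 0.3, 0.2]
finger_gap: 0.0658
finger_force: 0.0
```

>>> {"method": "step_arm", "body": {"deltas": [[0,0,0,0,0,0,0.3],[0,0,0,0,0,0,0.6],[0,0,0,0,0,0,0.8],[0,0,0,0,0,0,1],[0,0,0,0,0,0,1]]}}

```text
time: 2.63
eef_pos: [0.5425, -0.2223, 0.0688]
orientation: [0.686, 0.728, 0.0, 0.001]
ft_force: [1.4, 0.2, 0.8]
finger_gap: 0.0424
finger_force: 0.0
```

>>> {"method": "step_arm", "body": {"deltas": [[0,0,0,0,0,0,1],[0,0,0,0,0,0,1],[0,0,0,0,0,0,1],[0,0,0,0,0,0,1]]}}

```text
time: 2.97
eef_pos: [0.5419, -0.2218, 0.0676]
orientation: [0.686, 0.728, -0.0, 0.0]
ft_force: [-2.1, -0.3, 2.3]
finger_gap: 0.0155
finger_force: 1.3
```

>>> {"method": "step_arm", "body": {"deltas": [[0,0,0,0,0,0,1],[0,0,0,0,0,0,1],[0,0,0,0,0,0,1]]}}

```text
time: 3.22
eef_pos: [0.5417, -0.2219, 0.0675]
orientation: [0.686, 0.728, -0.0, -0.0]
ft_force: [-3.8, 0.3, 4.5]
finger_gap: 0.0117
finger_force: 50.0
```

>>> {"method": "step_arm", "body": {"deltas": [[0,0,0.03,0,0,0,1],[0,0,0.1,0,0,0,1],[0,0,0.2,0,0,0,1],[0,0,0.3,0,0,0,1],[0,0,0.4,0,0,0,1]]}}

```text
time: 3.63
eef_pos: [0.5417, -0.2215, 0.1483]
orientation: [0.685, 0.728, 0.0, -0.0]
ft_force: [-0.3, 0.5, -4.4]
finger_gap: 0.0118
finger_force: 50.0
```

>>> {"method": "step_arm", "body": {"deltas": [[0,0,0.12,0,0,0,1],[0,0,0.25,0,0,0,1],[0,0,0.4,0,0,0,1],[0,0,0.55,0,0,0,1],[0,0,0.6,0,0,0,1]]}}

```text
time: 4.05
eef_pos: [0.5433, -0.2219, 0.2718]
orientation: [0.685, 0.728, 0.001, 0.002]
ft_force: [0.4, -0.1, -4.3]
finger_gap: 0.0117
finger_force: 50.0
```

>>> {"method": "step_arm", "body": {"deltas": [[0,0,0,0,0,0,1],[0,0,0,0,0,0,1]]}}

```text
time: 4.22
eef_pos: [0.5416, -0.2217, 0.2665]
orientation: [0.686, 0.728, -0.0, -0.0]
ft_force: [-0.6, 0.3, -4.7]
finger_gap: 0.012
finger_force: 50.0
```

>>> {"method": "step_arm", "body": {"deltas": [[0,0.02,0.04,0,0,0,1],[0,0.08,0.1,0,0,0,1],[0,0.17,0.17,0,0,-0.02,1],[0,0.29,0.17,0,0,-0.03,1],[0,0.42,0.17,0,0,-0.04,1]]}}

```text
time: 4.63
eef_pos: [0.542, -0.1363, 0.3021]
orientation: [0.709, 0.706, 0.0, 0.0]
ft_force: [0.2, 0.8, -4.4]
finger_gap: 0.0119
finger_force: 50.0
```

>>> {"method": "step_arm", "body": {"deltas": [[0,0.14,0,0,0,-0.01,1],[0,0.28,0,0,0,-0.02,1],[0,0.42,0,0,0,-0.04,1],[0,0.56,0,0,0,-0.05,1],[0,0.7,0,0,0,-0.06,1]]}}

```text
time: 5.05
eef_pos: [0.5412, 0.0047, 0.3016]
orientation: [0.741, 0.672, -0.0, -0.0]
ft_force: [-0.1, -0.6, -4.1]
finger_gap: 0.0117
finger_force: 50.0
```

>>> {"method": "step_arm", "body": {"deltas": [[0,0.14,0,0,0,-0.01,1],[0,0.28,0,0,0,-0.02,1],[0,0.42,0,0,0,-0.03,1],[0,0.55,0,0,0,-0.04,1],[0,0.66,0,0,0,-0.05,1]]}}

```text
time: 5.47
eef_pos: [0.5408, 0.1373, 0.3016]
orientation: [0.766, 0.643, -0.0, -0.0]
ft_force: [0.4, -0.6, -4.4]
finger_gap: 0.0116
finger_force: 50.0
```

>>> {"method": "step_arm", "body": {"deltas": [[-0.01,0.11,0,0,0,0,1],[-0.02,0.22,0,0,0,-0.01,1],[-0.04,0.32,0,0,0,-0.01,1],[-0.05,0.4,0,0,0,-0.01,1],[-0.05,0.46,0,0,0,-0.01,1]]}}

```text
time: 5.88
eef_pos: [0.5305, 0.2288, 0.3016]
orientation: [0.771, 0.637, -0.0, -0.0]
ft_force: [-0.6, -0.5, -4.6]
finger_gap: 0.0115
finger_force: 50.0
```

>>> {"method": "step_arm", "body": {"deltas": [[0,0,0,0,0,0,1],[0,0,0,0,0,0,1]]}}

```text
time: 6.05
eef_pos: [0.5315, 0.2268, 0.3013]
orientation: [0.771, 0.637, -0.0, -0.0]
ft_force: [1.1, -0.4, -4.7]
finger_gap: 0.0116
finger_force: 50.0
```

Run:
```python
from h import *
c=arm.camera("scene"); s=arm.get_state(); print(s["eef_pos"],s["orientation"],s["qpos"])
crop(c,180,60,460,300,2.5,"over")
```

```text
[0.53187697 0.22585424 0.30131046] [ 7.71386604e-01  6.36366722e-01 -3.21758029e-04  5.96731065e-06] [ 0.0117362   0.25133554 -0.63106442  1.67672762  0.15457684  1.26456061
 -0.84247087]
```

View pics/over.png

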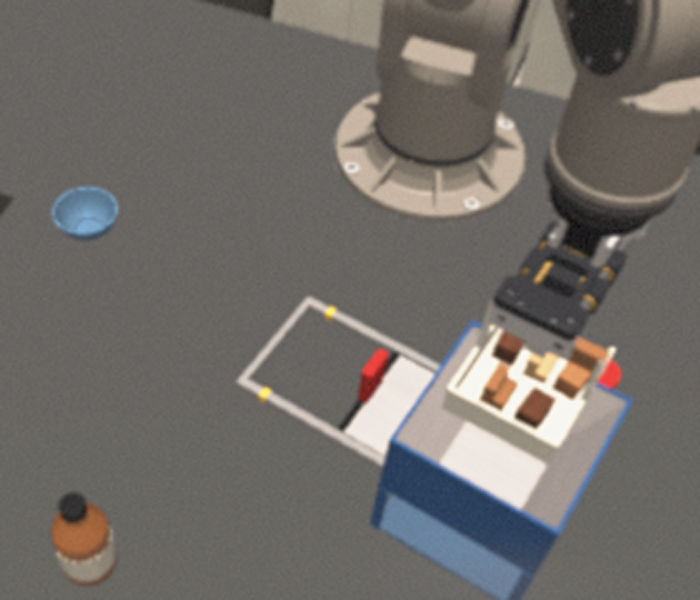

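The tray is held level over the hopper with all five pieces in it, its open front toward the robot. The shutter is shut and the bystanders are in place, so I tip.

>>> {"method": "step_arm", "body": {"deltas": [[0,0,0,-0.007,-0.035,0,1],[0,0,0,-0.02,-0.1,0,1],[0,0,0,-0.033,-0.17,0,1],[0,0,0,-0.046,-0.24,0,1],[0,0,0,-0.059,-0.305,0,1]]}}

```text
time: 6.52
eef_pos: [0.532, 0.2254, 0.3024]
orientation: [0.748, 0.617, 0.156, 0.188]
ft_force: [0.2, 0.2, -4.4]
finger_gap: 0.0116
finger_force: 50.0
```

>>> {"method": "step_arm", "body": {"deltas": [[0,0,-0.02,-0.013,-0.069,0,1],[0,0,-0.04,-0.027,-0.137,0,1],[0,0,-0.06,-0.04,-0.206,0,1],[0,0,-0.08,-0.053,-0.275,0,1],[0,0,-0.08,-0.067,-0.344,0,1]]}}

```text
time: 6.93
eef_pos: [0.5322, 0.2234, 0.2858]
orientation: [0.687, 0.564, 0.289, 0.357]
ft_force: [1.3, -2.4, -4.2]
finger_gap: 0.0114
finger_force: 50.0
```

>>> {"method": "step_arm", "body": {"deltas": [[0,0,0,0,0,0,1],[0,0,0,0,0,0,1],[0,0,0,0,0,0,1]]}}

```text
time: 7.18
eef_pos: [0.5321, 0.2236, 0.2847]
orientation: [0.688, 0.565, 0.285, 0.355]
ft_force: [0.3, 0.1, -3.7]
finger_gap: 0.0118
finger_force: 50.0
```

Run:
```python
from h import *
c=arm.camera("scene"); s=arm.get_state(); print(s["eef_pos"],s["orientation"],s["qpos"],s["ft_force"])
from scipy.spatial.transform import Rotation as R
print(R.from_quat(s["orientation"]).as_matrix())
crop(c,300,120,460,300,3,"tip")
```

```text
[0.5324007  0.22352169 0.28514916] [0.68788416 0.56491767 0.28555683 0.35516293] [-0.26845232  0.06752989 -0.77545153  2.27504768  1.29627169  0.97436211
 -2.11652547] [-0.93066925 -0.09891368 -2.52004339]
[[ 0.19865065  0.57435744  0.79413566]
 [ 0.98003423 -0.10945465 -0.16598971]
 [-0.00841558  0.8112541  -0.58463319]]
```

View pics/tip.png

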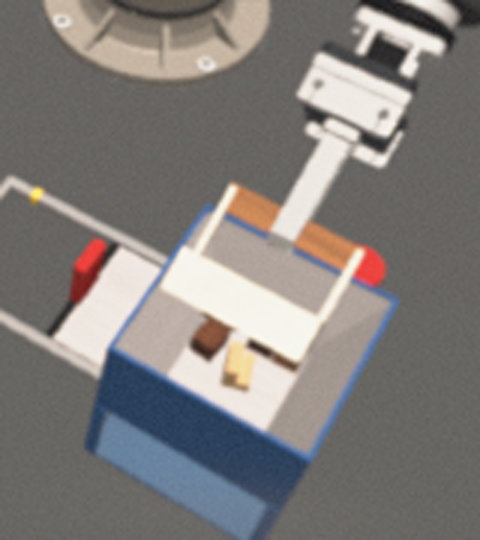

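The tray is tipped about 54°. At least three pieces are on the shutter plate in the throat, around (210,335) to (285,355), and the tray's inside is hidden from view. I tip it a little further and wait.

>>> {"method": "step_arm", "body": {"deltas": [[0,0,0,-0.013,-0.069,0,1],[0,0,0.02,-0.025,-0.13,0,1],[0,0,0.03,-0.025,-0.13,0,1],[0,0,0.03,-0.025,-0.13,0,1],[0,0,0.03,-0.025,-0.13,0,1]]}}

```text
time: 7.65
eef_pos: [0.5322, 0.224, 0.2907]
orientation: [0.648, 0.532, 0.342, 0.424]
ft_force: [-0.3, -0.1, -2.6]
finger_gap: 0.0116
finger_force: 50.0
```

>>> {"method": "step_arm", "body": {"deltas": [[0,0,0,0,0,0,1],[0,0,0,0,0,0,1],[0,0,0,0,0,0,1],[0,0,0,0,0,0,1]]}}

```text
time: 7.98
eef_pos: [0.532, 0.2238, 0.2911]
orientation: [0.648, 0.531, 0.344, 0.425]
ft_force: [-0.5, 0.5, -3.4]
finger_gap: 0.0113
finger_force: 50.0
```

>>> {"method": "step_arm", "body": {"deltas": [[0,0,0.08,0.013,0.069,0,1],[0,0,0.16,0.026,0.137,0,1],[0,0,0.16,0.039,0.206,0,1],[0,0,0.16,0.052,0.275,0,1],[0,0,0.16,0.065,0.344,0,1]]}}

```text
time: 8.4
eef_pos: [0.5315, 0.2233, 0.3235]
orientation: [0.725, 0.597, 0.211, 0.27]
ft_force: [-0.8, -0.8, -4.5]
finger_gap: 0.0113
finger_force: 50.0
```

Run:
```python
from h import *
c=arm.camera("scene"); s=arm.get_state(); print(s["eef_pos"],s["orientation"],s["qpos"],s["ft_force"])
from scipy.spatial.transform import Rotation as R
A=R.from_quat(s["orientation"]); yaw=np.radians(-10.96+90)
# target: straight down, tool x at 79 deg
g=R.from_rotvec(np.pi*np.array([np.cos(yaw/2),np.sin(yaw/2),0])); print((g*A.inv()).as_rotvec()/(np.pi/2))
crop(c,300,120,460,300,3,"tip2")
```

```text
[0.53259948 0.22309721 0.32437908] [0.72649567 0.5981397  0.20813922 0.26666646] [-0.15962718 -0.02404433 -0.69928268  2.08073999  0.78875492  0.88465697
 -1.51098559] [ 5.40650171 -1.01525714  1.24173248]
[0.09515271 0.42895266 0.00116542]
```

View pics/tip2.png

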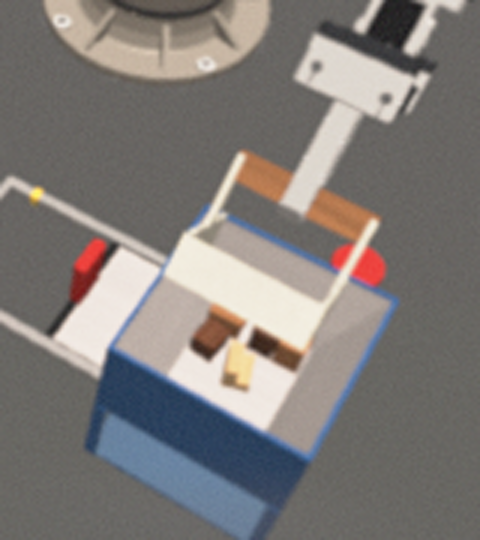

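All five pieces lie in the throat: dark (210,335), mid-brown (225,318), pale (238,362), dark (263,342) and mid-brown (290,352). I level the tray and carry it back.

>>> {"method": "step_arm", "body": {"deltas": [[0,0,0,0.016,0.072,0,1],[0,0,0,0.032,0.144,0,1],[0,0,0,0.048,0.216,0,1],[0,0,0,0.064,0.288,0,1],[0,0,0,0.08,0.36,0,1]]}}

```text
time: 8.87
eef_pos: [0.5315, 0.2222, 0.3223]
orientation: [0.771, 0.634, 0.035, 0.048]
ft_force: [-0.4, 0.3, -4.4]
finger_gap: 0.0115
finger_force: 50.0
```

>>> {"method": "step_arm", "body": {"deltas": [[0,-0.05,0,0.015,0.069,0,1],[0,-0.2,0,0.015,0.069,0.01,1],[0,-0.37,0,0.015,0.069,0.03,1],[0,-0.54,0,0.015,0.069,0.04,1],[0,-0.71,0,0.015,0.069,0.05,1]]}}

```text
time: 9.28
eef_pos: [0.531, 0.0781, 0.3205]
orientation: [0.747, 0.665, 0.002, 0.005]
ft_force: [2.3, 0.5, -2.8]
finger_gap: 0.0114
finger_force: 50.0
```

>>> {"method": "step_arm", "body": {"deltas": [[0,-0.17,0,0,0,0.01,1],[0.01,-0.34,0,0,0,0.03,1],[0.02,-0.51,0,0,0,0.04,1],[0.03,-0.68,0,0,0,0.05,1],[0.04,-0.83,0,0,0,0.06,1]]}}

```text
time: 9.7
eef_pos: [0.5386, -0.0886, 0.3209]
orientation: [0.715, 0.699, 0.002, 0.005]
ft_force: [1.0, 0.3, -3.3]
finger_gap: 0.0115
finger_force: 50.0
```

>>> {"method": "step_arm", "body": {"deltas": [[0,-0.15,0,0,0,0.01,1],[0,-0.3,0,0,0,0.03,1],[0,-0.45,0,0,0,0.04,1],[0,-0.58,0,0,0,0.05,1],[0,-0.68,0,0,0,0.05,1]]}}

```text
time: 10.12
eef_pos: [0.5383, -0.2247, 0.3206]
orientation: [0.687, 0.727, 0.002, 0.004]
ft_force: [-0.0, -0.6, -3.7]
finger_gap: 0.0115
finger_force: 50.0
```

>>> {"method": "step_arm", "body": {"deltas": [[0,0,-0.1,0,0,0,1],[0,0,-0.25,0,0,0,1],[0,0,-0.42,0,0,0,1],[0,0,-0.6,0,0,0,1],[0,0,-0.7,0,0,0,1]]}}

```text
time: 10.53
eef_pos: [0.5371, -0.2214, 0.1772]
orientation: [0.687, 0.727, 0.002, 0.002]
ft_force: [0.4, -0.2, -3.7]
finger_gap: 0.0115
finger_force: 50.0
```

>>> {"method": "step_arm", "body": {"deltas": [[0,0,0,0,0,0,1],[0,0,0,0,0,0,1]]}}

```text
time: 10.7
eef_pos: [0.5388, -0.2215, 0.1808]
orientation: [0.686, 0.727, 0.003, 0.003]
ft_force: [-0.7, -0.2, -2.3]
finger_gap: 0.0113
finger_force: 50.0
```

>>> {"method": "step_arm", "body": {"deltas": [[0,0,-0.13,0,0,0,1],[0,0,-0.28,0,0,0,1],[0,0,-0.42,0,0,0,1],[0,0,-0.5,0,0,0,1],[0,0,-0.52,0,0,0,1]]}}

```text
time: 11.12
eef_pos: [0.5392, -0.2216, 0.0765]
orientation: [0.686, 0.727, 0.003, 0.004]
ft_force: [-0.5, 0.0, -3.5]
finger_gap: 0.0119
finger_force: 50.0
```

>>> {"method": "step_arm", "body": {"deltas": [[0,0,0,0,0,0,1],[0,0,-0.01,0,0,0,1],[0,0,-0.02,0,0,0,1],[0,0,-0.03,0,0,0,1],[0,0,-0.04,0,0,0,1]]}}

```text
time: 11.53
eef_pos: [0.5401, -0.2218, 0.0701]
orientation: [0.686, 0.727, 0.004, 0.005]
ft_force: [0.1, 0.4, -3.5]
finger_gap: 0.0116
finger_force: 50.0
```

>>> {"method": "step_arm", "body": {"deltas": [[0,0,0,0,0,0,1],[0,0,0,0,0,0,1]]}}

```text
time: 11.7
eef_pos: [0.5396, -0.2216, 0.0695]
orientation: [0.686, 0.727, 0.004, 0.004]
ft_force: [-0.0, 0.0, -3.5]
finger_gap: 0.0121
finger_force: 50.0
```

Still about 2 mm up, so I lower until the weight comes off and then open.

>>> {"method": "step_arm", "body": {"deltas": [[0,0,-0.005,0,0,0,1],[0,0,-0.01,0,0,0,1],[0,0,-0.012,0,0,0,1],[0,0,-0.012,0,0,0,1]]}}

```text
time: 12.03
eef_pos: [0.5404, -0.2214, 0.0676]
orientation: [0.686, 0.727, 0.004, 0.005]
ft_force: [0.1, 2.4, 8.0]
finger_gap: 0.0115
finger_force: 50.0
```

>>> {"method": "step_arm", "body": {"deltas": [[0,0,0,0,0,0,0.8],[0,0,0,0,0,0,0.6],[0,0,0,0,0,0,0.45],[0,0,0,0,0,0,0.45],[0,0,0,0,0,0,0.45]]}}

```text
time: 12.45
eef_pos: [0.5395, -0.2216, 0.0669]
orientation: [0.686, 0.727, 0.004, 0.004]
ft_force: [1.0, 0.4, -0.1]
finger_gap: 0.0415
finger_force: 0.0
```

>>> {"method": "step_arm", "body": {"deltas": [[0,0,0,0,0,0,0.45],[0,0,0,0,0,0,0.45]]}}

```text
time: 12.62
eef_pos: [0.5395, -0.2216, 0.0669]
orientation: [0.686, 0.727, 0.004, 0.004]
ft_force: [-0.2, 0.6, 0.5]
finger_gap: 0.0515
finger_force: 0.0
```

>>> {"method": "step_arm", "body": {"deltas": [[0,0,0.15,0,0,0,0.45],[0,0,0.35,0,0,0,0.45],[0,0,0.55,0,0,0,0.45],[0,0,0.75,0,0,0,0.45],[0,0,0.92,0,0,0,0.45]]}}

```text
time: 13.03
eef_pos: [0.5396, -0.2215, 0.2539]
orientation: [0.686, 0.727, 0.004, 0.005]
ft_force: [-0.1, 0.1, 0.1]
finger_gap: 0.0516
finger_force: 0.0
```

>>> {"method": "step_arm", "body": {"deltas": [[-0.01,0.1,0,0,0,0.075,0.45],[-0.02,0.2,0,0,0,0.15,0.45],[-0.03,0.3,0,0,0,0.225,0.45],[-0.04,0.4,0,0,0,0.3,0.45],[-0.05,0.5,0,0,0,0.37,0.45]]}}

```text
time: 13.45
eef_pos: [0.5293, -0.1207, 0.251]
orientation: [0.447, 0.895, 0.005, 0.003]
ft_force: [0.1, -0.2, -0.5]
finger_gap: 0.0514
finger_force: 0.0
```

>>> {"method": "step_arm", "body": {"deltas": [[-0.01,0.1,0,0,0,0.075,0.45],[-0.02,0.2,0,0,0,0.15,0.45],[-0.03,0.3,0,0,0,0.225,0.45],[-0.04,0.4,0,0,0,0.3,0.45],[-0.05,0.5,0,0,0,0.37,0.45]]}}

```text
time: 13.87
eef_pos: [0.5193, -0.0206, 0.251]
orientation: [0.172, 0.985, 0.005, 0.001]
ft_force: [0.1, -0.0, -0.4]
finger_gap: 0.0516
finger_force: 0.0
```

>>> {"method": "step_arm", "body": {"deltas": [[-0.02,0.15,0,0,0,0.05,0.45],[-0.03,0.3,0,0,0,0.1,0.45],[-0.045,0.42,0,0,0,0.102,0.45],[-0.045,0.468,0,0,0,0.102,0.45],[-0.045,0.468,0,0,0,0.102,0.45]]}}

```text
time: 14.28
eef_pos: [0.5104, 0.0743, 0.2511]
orientation: [0.094, 0.996, 0.006, 0.001]
ft_force: [0.1, -0.3, 0.6]
finger_gap: 0.0515
finger_force: 0.0
```

Run:
```python
from h import *
c=arm.camera("scene"); s=arm.get_state(); print(s["eef_pos"],s["orientation"],s["qpos"],s["ft_force"])
from scipy.spatial.transform import Rotation as R
A=R.from_quat(s["orientation"]); yaw=np.radians(79.1+90)
g=R.from_rotvec(np.pi*np.array([np.cos(yaw/2),np.sin(yaw/2),0])); print((g*A.inv()).as_rotvec()/(np.pi/2))
print((np.array([.5105,.072,.126])-s["eef_pos"])/.2)
crop(c,180,120,460,300,2.8,"tab")
```

```text
[0.51057996 0.07244119 0.25093929] [9.46155621e-02 9.95498376e-01 5.49406592e-03 8.33305166e-04] [ 0.33788287  0.17498677 -0.66377111  1.87435123  0.10872068  1.12521456
  1.01644895] [ 0.31435725 -0.62745022  0.02849579]
[-0.0068629   0.0017206  -0.00046049]
[-3.99809150e-04 -2.20596872e-03 -6.24696425e-01]
```

View pics/tab.png

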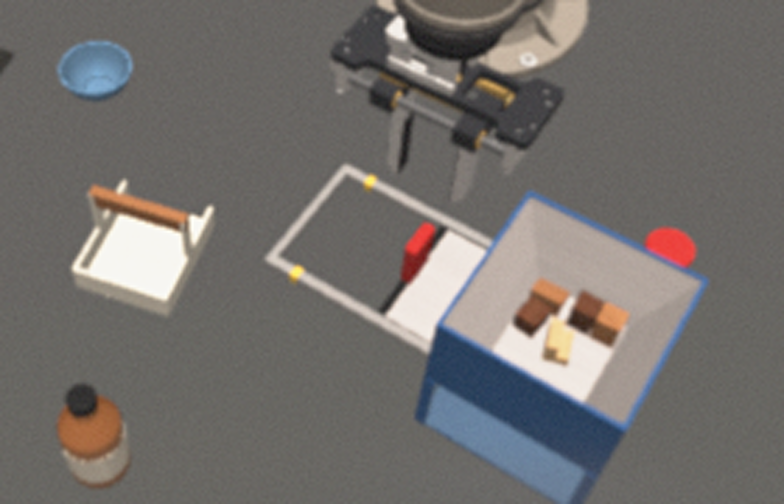

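The tray stands upright and empty, and all five pieces are in the throat at about (530-610, 295-345). The fingers are above the tab. I descend and grip it.

>>> {"method": "step_arm", "body": {"deltas": [[0,0,-0.14,-0.007,0,0,0.45],[0,0,-0.29,-0.007,0,0,0.45],[0,0,-0.44,-0.007,0,0,0.45],[0,0,-0.57,-0.007,0,0,0.45],[0,0,-0.62,-0.007,0,0,0.45]]}}

```text
time: 14.75
eef_pos: [0.5091, 0.0699, 0.1236]
orientation: [0.096, 0.995, -0.001, -0.001]
ft_force: [-1.4, 0.8, -1.0]
finger_gap: 0.0514
finger_force: 0.0
```

>>> {"method": "step_arm", "body": {"deltas": [[0,0,0,0,0,0,0.6],[0,0,0,0,0,0,0.8],[0,0,0,0,0,0,0.9],[0,0,0,0,0,0,1],[0,0,0,0,0,0,1]]}}

```text
time: 15.17
eef_pos: [0.5113, 0.072, 0.1281]
orientation: [0.095, 0.995, 0.0, 0.002]
ft_force: [2.1, 3.4, 1.4]
finger_gap: 0.0217
finger_force: 1.6
```

>>> {"method": "step_arm", "body": {"deltas": [[0,0,0,0,0,0,1],[0,0,0,0,0,0,1],[0,0,0,0,0,0,1],[0,0,0,0,0,0,1]]}}

```text
time: 15.5
eef_pos: [0.5113, 0.0726, 0.1279]
orientation: [0.095, 0.995, 0.0, 0.002]
ft_force: [0.9, 2.8, 8.7]
finger_gap: 0.0136
finger_force: 50.0
```

>>> {"method": "step_arm", "body": {"deltas": [[-0.008,-0.04,0,0,0,0,1],[-0.018,-0.09,0,0,0,0,1],[-0.029,-0.15,0,0,0,0,1],[-0.04,-0.21,0,0,0,0,1],[-0.05,-0.26,0,0,0,0,1]]}}

```text
time: 15.92
eef_pos: [0.5013, 0.0204, 0.1279]
orientation: [0.095, 0.995, 0.001, 0.002]
ft_force: [1.7, 7.2, 6.6]
finger_gap: 0.0136
finger_force: 50.0
```

>>> {"method": "step_arm", "body": {"deltas": [[-0.01,-0.05,0,0,0,0,1],[-0.02,-0.1,0,0,0,0,1],[-0.03,-0.15,0,0,0,0,1],[-0.036,-0.185,0,0,0,0,1],[-0.04,-0.206,0,0,0,0,1]]}}

```text
time: 16.33
eef_pos: [0.4933, -0.0208, 0.1279]
orientation: [0.095, 0.995, 0.001, 0.002]
ft_force: [0.4, 8.9, 7.1]
finger_gap: 0.0133
finger_force: 50.0
```

>>> {"method": "step_arm", "body": {"deltas": [[0,0,0,0,0,0,1],[0,0,0,0,0,0,1],[0,0,0,0,0,0,1],[0,0,0,0,0,0,1]]}}

```text
time: 16.67
eef_pos: [0.4935, -0.0199, 0.1279]
orientation: [0.095, 0.996, 0.001, 0.002]
ft_force: [0.4, 8.2, 7.6]
finger_gap: 0.0137
finger_force: 50.0
```

Run:
```python
from h import *
c=arm.camera("scene"); s=arm.get_state(); print(s["eef_pos"],s["ft_force"],s["finger_gap"])
d=s["eef_pos"]-np.array([.5113,.0726,.1279]); u=np.array([-.189,-.982,0]); print("pulled",d@u,"lat",d-u*(d@u))
ca=np.array([.540,.2255]);x=np.array([.189,.982]);y=np.array([-.982,.189])
for yy in(.062,-.062,.07,-.07): print(yy,(w2px(c,[[*(ca-.25*x+yy*y),.111 if abs(yy)<.07 else .108]])-[240,140])*4)
crop(c,240,140,430,280,4,"pull")
```

```text
[ 0.49351845 -0.01992196  0.12786155] [0.62601444 6.91833925 8.54204376] 0.013699422606591648
pulled 0.09421727683411436 lat [ 2.55158692e-05 -5.93403077e-07 -3.84465515e-05]
0.062 [[276.5155553  180.78976895]]
-0.062 [[182.6117435  296.18483852]]
0.07 [[281.98257412 176.2489592 ]]
-0.07 [[176.15953555 306.42476176]]
```

View pics/pull.png

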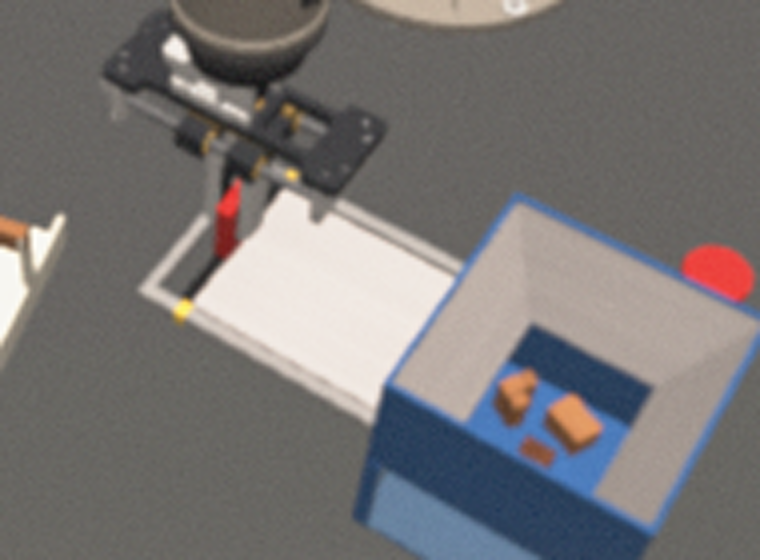

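The black pointer's near end meets the yellow mark at about (185,308), and the pull measures 94.2 mm. The throat is open and pieces lie on the bin floor at (517,398), (573,422) and (537,450). Two of the five are out of sight behind the wall. I nudge the last 1 mm and check those two numerically in the top image.

>>> {"method": "step_arm", "body": {"deltas": [[-0.001,-0.004,0,0,0,0,1],[-0.001,-0.004,0,0,0,0,1],[-0.001,-0.004,0,0,0,0,1]]}}

```text
time: 16.97
eef_pos: [0.4934, -0.0207, 0.1279]
orientation: [0.095, 0.996, 0.001, 0.002]
ft_force: [1.4, 6.9, 7.9]
finger_gap: 0.0135
finger_force: 50.0
```

Run:
```python
from h import *
s=arm.get_state(); d=s["eef_pos"]-np.array([.5113,.0726,.1279]);print(-(d@[.189,.982,0]))
for n in("top","scene"):
    c=arm.camera(n); im=c["img"].astype(int)
    x0,y0,x1,y1=(105,165,215,280) if n=="top" else (325,185,435,300)
    r=im[y0:y1,x0:x1]; m=((r[...,0]-r[...,2]>22)).astype(np.uint8)
    k,l,st,ce=cv2.connectedComponentsWithStats(m)
    for i in range(1,k):
        if st[i,4]>8:
            p=ce[i]+[x0,y0]; w=px2w(c,[p],.025)[0]-[.540,.2255,0]
            print(n,p.round(),st[i,2:],r[l==i].mean(0).round(),"bin xy@25mm",np.round([w[:2]@[.189,.982],w[:2]@[-.982,.189]],3))
```

```text
0.09499267866887019
top [167. 229.] [ 19  28 245] [159. 130. 104.] bin xy@25mm [ 0.011 -0.01 ]
top [146. 230.] [ 9 14 76] [115.  82.  68.] bin xy@25mm [0.063 0.003]
top [162. 252.] [12  7 42] [172. 136. 105.] bin xy@25mm [0.011 0.048]
top [177. 252.] [ 3  5 11] [167. 138. 113.] bin xy@25mm [-0.028  0.041]
scene [365. 200.] [ 5  5 10] [190. 176. 166.] bin xy@25mm [-0.106  0.173]
scene [361. 211.] [18 22 89] [191. 176. 167.] bin xy@25mm [-0.095  0.128]
scene [420. 207.] [ 19  16 200] [216.  73.  72.] bin xy@25mm [0.046 0.243]
scene [366. 217.] [ 6  6 11] [191. 176. 167.] bin xy@25mm [-0.074  0.116]
scene [356. 224.] [ 8  4 12] [190. 176. 167.] bin xy@25mm [-0.086  0.075]
scene [343. 233.] [ 5  8 13] [189. 175. 166.] bin xy@25mm [-0.103  0.025]
scene [369. 238.] [10 14 88] [160. 110.  80.] bin xy@25mm [-0.033  0.053]
scene [357. 238.] [ 7 10 18] [190. 175. 166.] bin xy@25mm [-0.061  0.034]
scene [349. 237.] [5 5 9] [190. 176. 167.] bin xy@25mm [-0.081  0.024]
scene [383. 245.] [ 13  15 124] [184. 127.  91.] bin xy@25mm [0.011 0.056]
scene [374. 252.] [ 7  6 28] [131.  86.  73.] bin xy@25mm [0.001 0.02 ]
```

```bash
python3 -c "
from rig import arm
print(arm.finish_job())"
```

```text
the job is handed in; nothing more can be done
None
```

I handed the job in with the empty tray upright on the bench and the shutter held at the yellow marks (95 mm by the arm's own reading); all five offcuts appear to be in the bin, though two were out of view in the last picture and I judged those from colour patches in the top camera image.

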